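# Clock the centring head on a tube

### The job

Lay the standing steel tube on its side in the two V-blocks, resting in both and roughly centred, and let go of it. Then set the pipe centring head upright astride the tube between the blocks, rock it round the tube until its swinging pointer settles on the mark of the dial's rim, and finish while holding it there, both flanks of its V bearing on the tube, so that the punch can be struck. Leave the other things on the bench alone.

Things in the scene. Friction and masses are not known exactly. Their poses are not given: they have to be found in the camera images.
- tube: steel tube, dia 42 mm, length 200 mm (all lengths here in mm), both ends closed by black plastic caps (solid to the touch), about 0.5 kg. Starts standing on end on the bench. Origin: centre of the end it stands on; its z runs along the tube to the other end. The two ends are alike.
- tube_center (a point): middle of the tube, on its axis, 100 from either end
- cradle: fixed cradle: plywood board 230 (x) x 100 (y) x 15 thick with two dark steel V-blocks, each 25 long (x), 64 wide (y), tops 58 above the bench, centred at x = -72 and +72, so 119 is clear between them; 90 degree grooves along x. Origin: centre of the board's underside, at bench height; z up.
- cradle_axis (a point): above the cradle's centre, 65 above the bench: where the middle of the dia 42 tube lies when it rests in both V-blocks with its axis along the cradle's x; its ends then stand out 15.5 past the blocks
- head: pipe centring head, a hand tool for marking tubes at an angle: cast aluminium, about 0.45 kg, 188 tall, standing upright on two feet, each 8 wide, outer edges at y = -42 and 42. Origin: midway between the feet, at their underside; z up the stem, x out of the dial's face, y across. At the start its face looks to the far side of the bench (world +x), turned up to 0.4 rad either way.
- head_seat (a point): point at x = 0, y = 0, z = 4.3 in the head's frame: on the tube's axis when both flanks of the V bear on the dia 42 tube. The 90 degree V between the feet opens downwards, its apex is at z = 34, it is 36 deep (x = -18 to 18)
- head_grip (a point): middle of the grip at x = -4, y = 0, z = 156 in the head's frame: a flat-sided stem 20 (x) x 26 (y), free from z = 138 to 174, with the round knob of the centre punch above it, dia 18, to z = 188
- dial_center (a point): centre of the white dial, dia 84, at x = 18, z = 84 in the head's frame; the dial reaches to x = 23 and the mark's tab on its rim to 52 from the centre
- pointer (a joint): the dial's black swinging pointer, a pendulum about the dial's centre (head's x axis), weighted below: it comes to rest pointing straight up about 1 s after the head stops. Value: its angle in the head, 0 along the stem, positive towards the head's -y side (anticlockwise seen facing the dial). With the head tilted by t about its own +x axis it settles at -t.
- bezel (a joint): angle of the mark, a white line on the tab of the dial's dark rim ring, in the same sense as the pointer. The ring is locked: it stays where it was set, 0.25 to 0.5 rad to the head's -y side. The pointer is on the mark when both joints have the same value.
- pointer_tip (a point): tip of the pointer, 36 from the dial's centre
- index_mark (a point): inner end of the mark, 36 from the dial's centre
- solvent_can: spray can, dia 64 x 170, standing; leave it alone. Origin: centre of its underside
- oil_bottle: white oil bottle, dia 48 x 120, standing; leave it alone. Origin: centre of its underside
- screw_jar: glass jar with steel lid, dia 60 x 70, standing; leave it alone. Origin: centre of its underside
- hammer: hammer lying on the bench; leave it alone. Origin: middle of its length, underside
- screwdriver: screwdriver lying on the bench; leave it alone. Origin: middle of its length, underside
- wrench: spanner lying on the bench; leave it alone. Origin: middle of its length, underside
- coupling: brass pipe coupling, outer dia 54 x 32, standing on end; leave it alone. Origin: centre of its underside
There are look-alikes about, which are no part of the job. Leave any purple look-alike of the cradle alone.

How it is judged (in metres and radians):
On the way, in this order (a step that is already met when the one before it is completed fails the run):
1. the tube lies in both V-blocks, middle of the tube within 25 mm of the cradle's middle, and is let go (angle between the z axis of tube and the x axis of cradle, either way round below 0.08 rad and x of tube_center in the frame of cradle between -0.025 and 0.025 m and y of tube_center in the frame of cradle between -0.004 and 0.004 m and z of tube_center in the frame of cradle between 0.061 and 0.069 m and contact force between the fingers and tube below 0.1 N and linear speed of tube below 0.03 m/s), for 0.2 s.
2. the head is seated upright (within 0.15 rad) astride the tube, between the blocks (x of head_seat in the frame of cradle between -0.035 and 0.035 m and y of head_seat in the frame of cradle between -0.004 and 0.004 m and z of head_seat in the frame of cradle between 0.061 and 0.069 m and angle between the x axis of head and the x axis of cradle, either way round below 0.12 rad and contact force between head and tube above 0.5 N and angle between the z axis of tube and the x axis of cradle, either way round below 0.08 rad and x of tube_center in the frame of cradle between -0.025 and 0.025 m and y of tube_center in the frame of cradle between -0.004 and 0.004 m and z of tube_center in the frame of cradle between 0.061 and 0.069 m and angle between head's own z axis and vertical below 0.15 rad), for 0.1 s.
At the end, for the whole second after the job is handed in: Tube in both V-blocks (4 mm, 0.08 rad; middle within 25 mm of the cradle's). Fingers hold the head astride it between the blocks: seat point within 4 mm of the tube's line and 35 mm of the middle, 0.12 rad in line, over 0.5 N on the tube, still; resting pointer tip within 2.5 mm (4 deg) of the mark (angle between the z axis of tube and the x axis of cradle, either way round below 0.08 rad and x of tube_center in the frame of cradle between -0.025 and 0.025 m and y of tube_center in the frame of cradle between -0.004 and 0.004 m and z of tube_center in the frame of cradle between 0.061 and 0.069 m and x of head_seat in the frame of cradle between -0.035 and 0.035 m and y of head_seat in the frame of cradle between -0.004 and 0.004 m and z of head_seat in the frame of cradle between 0.061 and 0.069 m and angle between the x axis of head and the x axis of cradle, either way round below 0.12 rad and contact force between head and tube above 0.5 N and distance between pointer_tip and index_mark below 0.0025 m and velocity of joint pointer between -0.4 and 0.4 rad/s and contact force between the fingers and head above 1 N and angular speed of head below 0.1 rad/s); the arm keeps its last pose, push and grip.
It fails at once if another thing on the bench is moved by more than 30 mm (distance of any of solvent_can, oil_bottle, screw_jar, hammer, screwdriver, wrench, coupling from where it was at the start of the episode above 0.03 m).
It also fails if it takes over 72 s, if anything falls off the work surface, if the arm or the gripper's body presses on something with over 40 N, if the wrist force passes 120 N, or if a joint passes its speed limit or range.

### The arm

A 6-joint arm with a two-finger parallel gripper is mounted at the origin on the work surface. World frame = base frame: x ahead of the robot, y to its left, z up, the work surface at z = 0. Lengths are in m, angles in degrees, forces in N, time in s.
With the tool pointing down it reaches from about 0.25 to 0.85 m from the base axis. Payload 12.5 kg.
Tool frame: the origin (TCP) lies midway between the tips of the shut fingers; the grasp point (between the pads) lies 19 mm behind it; z points along the fingers, x is the direction in which the jaws open and shut, and the axes are right-handed (so a half turn about z gives the same grasp; the last joint's range is limited). The gripper opens to 93 mm and grips with 3 to 60 N. Pads are 15 mm wide; open, the fingers measure 128 mm over their backs; the gripper's body (75 mm by 188 mm) begins 65 mm behind the grasp point.
Start: joints at [71.356, 20.094, 94.641, -0, 65.266, -4.847], TCP at [0.131, 0.534, 0.219] pointing down, gripper open.
Joint ranges: [-157.81, 157.81], [-45, 120.19], [0.68, 151.7], [-89.99, 269.99], [4.06, 180], [-164.3, 164.3]. Speed limits (degrees/s): [127.2, 127.2, 159.86, 180, 180, 180].

### API

Orientations are given as [roll, pitch, yaw] about the fixed x, y, z axes, in that order (R = Rz(yaw) Ry(pitch) Rx(roll)).
In Python, from rig import get_obs, get_image, job_done gives the robot as it stands. The module is installed in compiled form; this text tells all that it offers.
- The arm moves only by the tool apply_moves, never from a script. Its argument "motion" is one flat list of numbers, 5 for each row, row after row: the opening, from 0 (shut) to 1 (fully open), then the shift along the tool's x, y, z in cm, then the turn about the tool's z in rad. A call has 1 to 8 rows; each row is the pose to reach, as a shift and turn from the pose commanded when the call began, along the tool's axes at that moment; what a row does not reach only later rows make up. A row lasts 1/12 s, in which the tool goes at most 41.7 mm and 7.16 degrees, less where a joint would pass 70% of its speed; a pose out of reach is approached as far as the arm can. A call with a gripper value outside its range is refused whole. The fingers move at their own pace and stop on an object; "force" is the grip in N (left out, the last holds). Time passes only in rows, so rows that repeat a pose let the fingers close. It gives the time, the measured TCP pose, the force and the opening at its end, in the units of the state.
- get_obs(): the state, without advancing time (a new reading comes with each control period).
- get_image(name): name is "scene" or "top"; returns a dict with "color" (400x640x3 uint8, red, green, blue), "camera_matrix" (3x3 intrinsics, pixels), "R" (3x3) and "t" (3): a world point X has camera coordinates R X + t. Camera axes: x right, y down, z forward; pixel columns grow to the right and rows downward; lengths in m; the calibration is good to about 2 mm. A picture is of the moment at which its call begins. There is no depth.
- job_done(): hands the job in, once; it reports no verdict.
The state is a dict: "time_s": time; "joint_pos": joint angles; "joint_velocities": joint speeds; "tau": joint torques, N m; "eef_pos": TCP position; "tcp_rot": TCP orientation; "wrist_force": force on the tool from outside, world axes, zero at the start; "moment": the same for the moment, N m; "grip_width": finger opening in m.
Only numpy, scipy, OpenCV 4.12 (cv2) and the standard library are available. Lean on these libraries where they do the work, as an engineer would, in place of code of your own. Each camera call takes 0.05 s, during which the arm holds its last target.

## Working session

There is one attempt and no reset: what is moved stays moved. The work goes in short steps, Python scripts to look and compute and a tool call to move; the robot and the scene stay as the last step left them, time stands still between calls to the robot, and variables do not carry over. Pictures are saved under pics/ and viewed, and the job is handed in when it is done.

Besides the shell and the picture viewer there is one more tool, called after ">>>" by a JSON object that holds its "api" and its "payload". apply_moves: Moves the arm, as the interface text tells. Its arguments: {"type":"object","properties":{"motion":{"type":"array"},"force":{"type":"number"}},"required":["motion"]}

```bash
mkdir -p pics; python3 - <<'E'
from rig import get_obs,get_image
import cv2,pickle
print(get_obs())
for n in("scene","top"):
    im=get_image(n); pickle.dump(im,open(n+"0.pkl","wb"))
    cv2.imwrite(f"pics/{n}0.png",im["color"][:,:,::-1]); print(n,im["camera_matrix"],im["R"],im["t"])
E
```

```text
{'time_s': 0.0, 'joint_pos': array([ 7.13550405e+01,  2.01255733e+01,  9.46761641e+01,  4.84837890e-05,
        6.52639251e+01, -4.84730537e+00]), 'joint_velocities': array([-0.02369433, -0.07386555,  0.04223293,  0.00767464, -0.16980477,
       -0.04249286]), 'tau': array([ 8.89096123e-05, -4.97327614e+01, -2.85249621e+01,  6.99000154e-02,
        2.58343597e-02, -1.23653385e-04]), 'eef_pos': array([0.1310409 , 0.53381998, 0.21809482]), 'tcp_rot': array([-1.79994408e+02,  6.54238890e-02,  7.62023287e+01]), 'wrist_force': array([-0.09275305, -0.32095364,  1.00089828]), 'moment': array([-0.02156194,  0.0408413 ,  0.02261349]), 'grip_width': 0.0927393948069994}
scene [[425.45646206   0.         319.84040216]
 [  0.         425.45646206 204.76803847]
 [  0.           0.           1.        ]] [[-0.24309488  0.96989833  0.01421652]
 [ 0.53448744  0.1461654  -0.8324415 ]
 [-0.80946159 -0.19476371 -0.55393054]] [ 0.17039074 -0.14540948  1.83022114]
top [[510.52641745   0.         317.45016509]
 [  0.         510.52641745 208.13964197]
 [  0.           0.           1.        ]] [[ 1.77179659e-02 -9.99842910e-01 -4.78774689e-04]
 [-9.88572668e-01 -1.74465495e-02 -1.49732086e-01]
 [ 1.49700211e-01  3.12625155e-03 -9.88726491e-01]] [-0.05479184  0.50550509  1.46867783]
```

View pics/scene0.png

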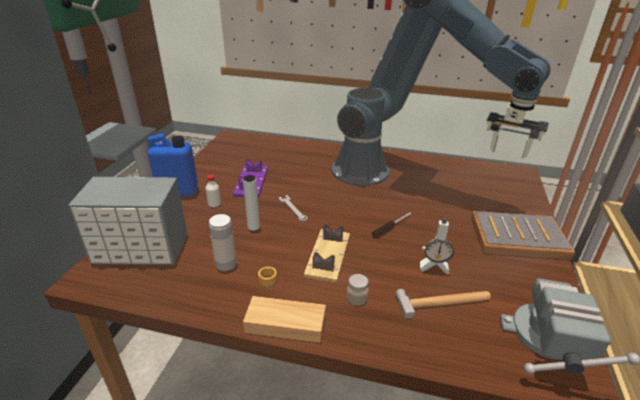

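View pics/top0.png

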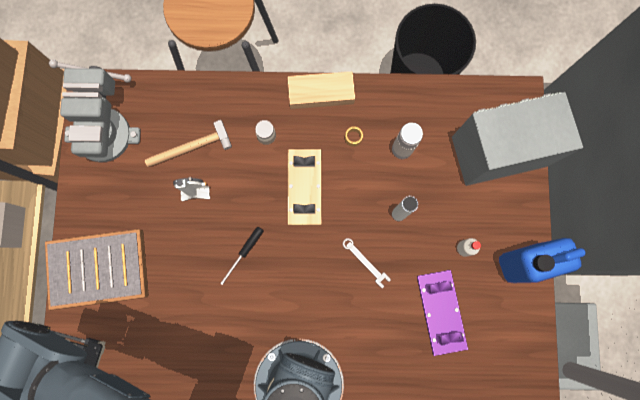

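Candidates:
- **Tube:** the slim grey cylinder with a dark cap, top (405,207) / scene (251,203). The fatter spray can at top (407,138) / scene (222,243) has a white cap, and the oil bottle at (468,247) is small with a red cap.
- **Cradle:** tan board with dark blocks at top (305,187), not the purple one at (442,312).
- **Head:** the white tool with the dial at top (190,188) / scene (437,250).

I'll check these in close crops.

```bash
cat > h.py <<'E'
import numpy as np,cv2,pickle
from rig import get_obs,get_image
def ray(im,px):
    K,R,t=im["camera_matrix"],im["R"],im["t"]
    d=R.T@np.linalg.inv(K)@np.array([px[0],px[1],1.]); return -R.T@t,d
def onz(im,px,z):
    c,d=ray(im,px); return c+d*(z-c[2])/d[2]
def proj(im,X):
    p=im["camera_matrix"]@(im["R"]@np.asarray(X,float)+im["t"]); return p[:2]/p[2]
def two(a,pa,b,pb):
    c1,d1=ray(a,pa);c2,d2=ray(b,pb);d1/=np.linalg.norm(d1);d2/=np.linalg.norm(d2)
    s=np.linalg.lstsq(np.c_[d1,-d2],c2-c1,rcond=None)[0]
    p,q=c1+s[0]*d1,c2+s[1]*d2; return (p+q)/2,np.linalg.norm(p-q)
def crop(im,x0,y0,w,h,s,name):
    cv2.imwrite("pics/"+name,cv2.resize(im["color"][y0:y0+h,x0:x0+w,::-1],None,fx=s,fy=s,interpolation=cv2.INTER_CUBIC))
E
python3 - <<'E'
from h import *
T=pickle.load(open("top0.pkl","rb"));S=pickle.load(open("scene0.pkl","rb"))
tiles=[]
for im,x,y in((T,375,180),(T,280,150),(T,155,155),(S,215,165),(S,290,215),(S,400,210)):
    tiles.append(cv2.resize(im["color"][y:y+80 if im is T else y+80,x:x+80,::-1],(264,264),interpolation=cv2.INTER_CUBIC))
cv2.imwrite("pics/c0.png",np.vstack([np.hstack(tiles[:3]),np.hstack(tiles[3:])]))
E
```

```text
(no output)
```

View pics/c0.png

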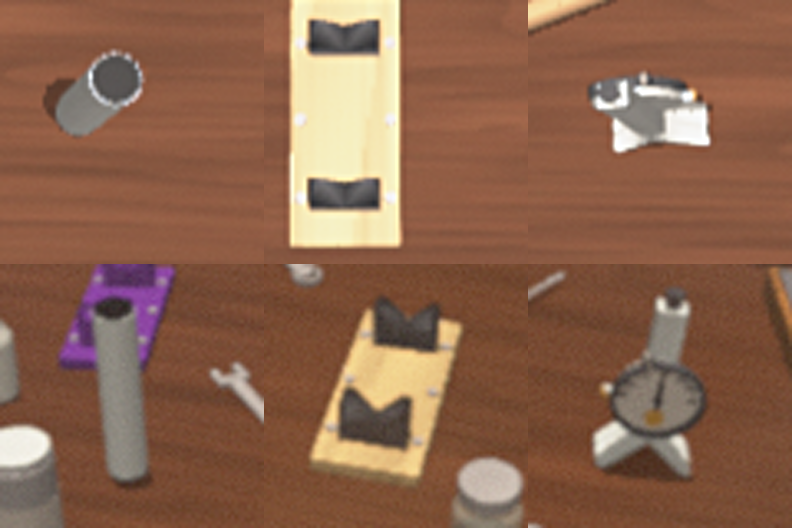

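```bash
python3 - <<'E'
from h import *
T=pickle.load(open("top0.pkl","rb"));S=pickle.load(open("scene0.pkl","rb"))
hsv=cv2.cvtColor(T["color"],cv2.COLOR_RGB2HSV)
# cradle board
m=((hsv[...,0]>12)&(hsv[...,0]<35)&(hsv[...,2]>170)).astype(np.uint8); m[:, :270]=0;m[:,340:]=0;m[:140]=0;m[240:]=0
m=cv2.morphologyEx(m,cv2.MORPH_CLOSE,np.ones((17,17)))
c=max(cv2.findContours(m,0,1)[0],key=cv2.contourArea)
w=np.array([onz(T,p[0],0.015)[:2] for p in c])
r=cv2.minAreaRect((w*1000).astype(np.float32));print("board",r)
# tube cap dark
m=((hsv[...,2]<105)&(hsv[...,1]<80)).astype(np.uint8);mm=np.zeros_like(m);mm[190:218,395:425]=m[190:218,395:425]
n,l,st,ce=cv2.connectedComponentsWithStats(mm);i=1+np.argmax(st[1:,4]);print("cap",st[i],ce[i],onz(T,ce[i],.2))
print(onz(T,(409.8,203.6),.2),proj(S,onz(T,(409.8,203.6),.2)))
X,e=two(T,(178.3,183.2),S,(445.2,220.3));print("knob",X,e)
# sanity: block centres
for p in((305,160.5),(305,208)):print(onz(T,p,.05))
for n,p in dict(coupling=(354,135),wr1=(348,243),wr2=(384,285),jar=(264,131),can=(404,152),bot=(468,247),sd1=(262,229),sd2=(222,283)).items():print(n,onz(T,p,0.02)[:2])
crop(T,160,165,60,45,12,"headtop.png");crop(S,405,210,60,65,9,"headsc.png")
E
```

```text
board ((576.5186157226562, -5.817070007324219), (231.15672302246094, 100.15065002441406), 1.5101077556610107)
cap [403 197  14  14 144] [409.8125     203.27777778] [ 0.49911719 -0.28937559  0.2       ]
[ 0.49825675 -0.28933462  0.2       ] [249.00221291 177.52685567]
knob [0.54611446 0.32980389 0.18011839] 0.0012046251838135316
[ 0.64699557 -0.0063809   0.05      ]
[ 0.50435528 -0.00942965  0.05      ]
coupling [ 0.73691723 -0.15336288]
wr1 [ 0.40650071 -0.13793855]
wr2 [ 0.28557755 -0.24412551]
jar [0.74472487 0.12181934]
can [ 0.68620168 -0.30557772]
bot [ 0.40094142 -0.4922898 ]
sd1 [0.44359477 0.11770001]
sd2 [0.2829708  0.22919522]
```

View pics/headtop.png

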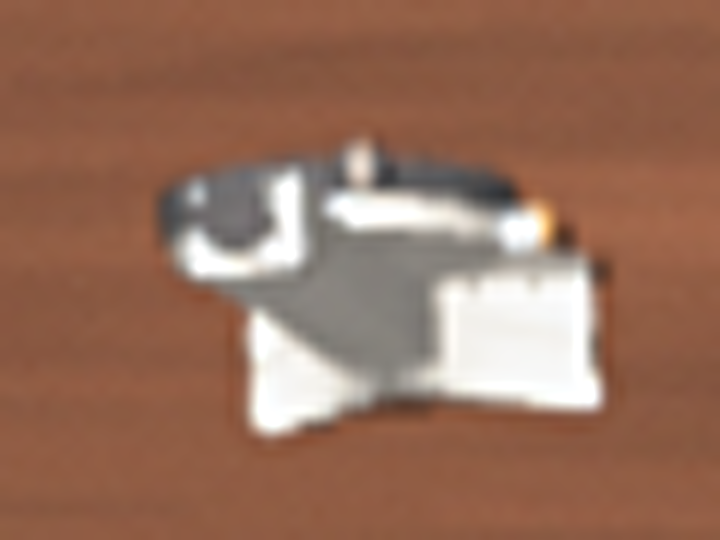

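View pics/headsc.png

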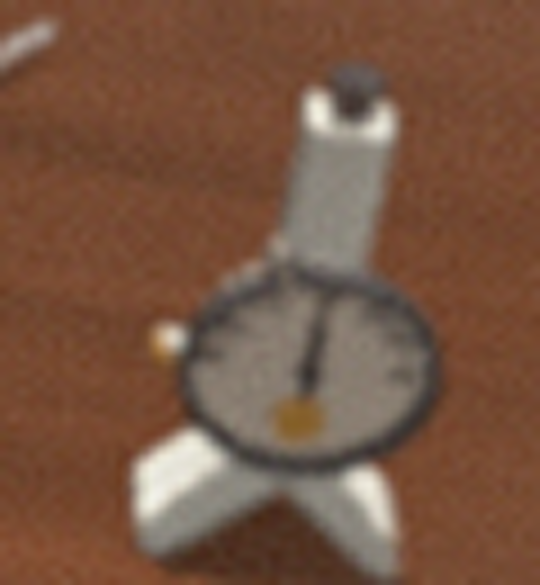

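```bash
cat >> h.py <<'E'
def to(x,y,z,yaw):
    o=get_obs();p=o["eef_pos"];a=np.radians(o["tcp_rot"][2]);d=np.array([x,y,z])-p
    s=[d[0]*np.cos(a)+d[1]*np.sin(a),d[0]*np.sin(a)-d[1]*np.cos(a),-d[2]]
    t=-((np.radians(yaw)-a+np.pi)%(2*np.pi)-np.pi)
    print("shift cm",np.round(np.array(s)*100,2),"turn",round(t,4))
E
python3 - <<'E'
from h import *
T=pickle.load(open("top0.pkl","rb"));S=pickle.load(open("scene0.pkl","rb"))
to(.498,-.289,.25,91.4)
M,e=two(T,(190,178.3),S,(436.1,237.2));print("mark",M,e)
yaw=.07
k=np.array([.546,.3298,.18]);
# feet corners (back) in top at z~0..8mm, front unseen
a=onz(T,(160+265/12,165+430/12),0.0);b=onz(T,(160+600/12,165+405/12),0.0);print(a,b,np.degrees(np.arctan2(-(a-b)[0],(a-b)[1])),np.linalg.norm(a-b))
o=np.array([.546,.33]);
E
```

```text
shift cm [-71.16  55.26  -3.18] turn -0.2653
mark [0.56988541 0.31185136 0.13282766] 0.0022476179623121643
[0.52732318 0.36526466 0.        ] [0.53522241 0.28089525 0.        ] 5.3488229061163555 0.08473839475768492
```

>>> {"api": "apply_moves", "payload": {"motion": [1,-20,15,-3.2,-0.1,1,-71.2,55.3,-3.2,-0.265,1,-71.2,55.3,-3.2,-0.265,1,-71.2,55.3,-3.2,-0.265,1,-71.2,55.3,-3.2,-0.265,1,-71.2,55.3,-3.2,-0.265,1,-71.2,55.3,-3.2,-0.265,1,-71.2,55.3,-3.2,-0.265], "force": 12}}

```text
time_s: 0.77
eef_pos: [0.2661, 0.2288, 0.233]
tcp_rot: [180.0, -0.0, 91.4]
wrist_force: [0.1, 0.9, -0.4]
grip_width: 0.0925
```

```bash
python3 -c "
from h import *
to(.498,-.289,.25,91.4)"
```

```text
shift cm [-52.34  21.9   -1.7 ] turn 0.0004
```

>>> {"api": "apply_moves", "payload": {"motion": [1,-52.3,21.9,-1.7,0,1,-52.3,21.9,-1.7,0,1,-52.3,21.9,-1.7,0,1,-52.3,21.9,-1.7,0,1,-52.3,21.9,-1.7,0,1,-52.3,21.9,-1.7,0,1,-52.3,21.9,-1.7,0,1,-52.3,21.9,-1.7,0]}}

```text
time_s: 1.43
eef_pos: [0.4023, -0.0758, 0.243]
tcp_rot: [180.0, -0.0, 91.4]
wrist_force: [0.2, 1.7, 1.2]
grip_width: 0.0929
```

```bash
python3 -c "
from h import *
to(.498,-.289,.25,91.4)"
```

```text
shift cm [-21.54   9.06  -0.7 ] turn -0.0008
```

>>> {"api": "apply_moves", "payload": {"motion": [1,-21.5,9.1,-0.7,0,1,-21.5,9.1,-0.7,0,1,-21.5,9.1,-0.7,0,1,-21.5,9.1,-0.7,0,1,-21.5,9.1,-0.7,0,1,-21.5,9.1,-0.7,0,1,-21.5,9.1,-0.7,0,1,-21.5,9.1,-0.7,0]}}

```text
time_s: 2.1
eef_pos: [0.4981, -0.2868, 0.249]
tcp_rot: [-179.9, -0.1, 91.3]
wrist_force: [1.5, 0.2, 0.5]
grip_width: 0.0927
```

```bash
python3 -c "
from h import *
to(.498,-.289,.126,91.4)
S=get_image('scene');crop(S,190,120,160,120,5,'a1.png')"
```

```text
shift cm [-2.10e-01 -1.00e-02  1.23e+01] turn -0.0016
```

View pics/a1.png

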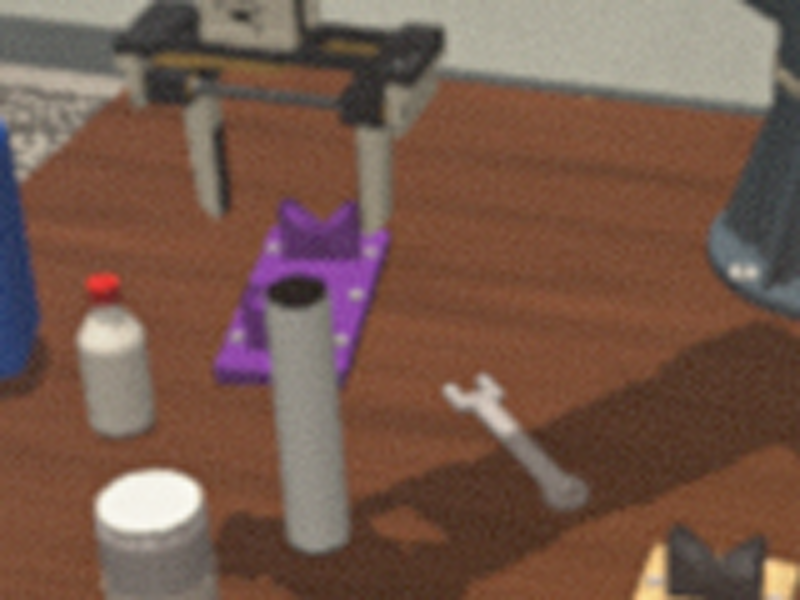

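The picture shows the open fingers (crop about (205,200) and (375,220)) above and either side of the tube's dark cap (297,290). I'll descend and grip.

>>> {"api": "apply_moves", "payload": {"motion": [1,0,0,4,0,1,0,0,8,0,1,0,0,12.3,0,1,0,0,12.3,0,0.3,0,0,12.3,0,0.3,0,0,12.3,0,0.3,0,0,12.3,0,0.3,0,0,12.3,0], "force": 12}}

```text
time_s: 2.82
eef_pos: [0.4993, -0.2867, 0.1294]
tcp_rot: [179.8, 0.1, 91.4]
wrist_force: [0.2, 0.5, 0.5]
grip_width: 0.0709
```

>>> {"api": "apply_moves", "payload": {"motion": [0.3,0,0,0,0,0.3,0,0,0,0,0.3,0,0,0,0,0.3,0,0,0,0]}}

```text
time_s: 3.15
eef_pos: [0.4984, -0.2864, 0.1273]
tcp_rot: [180.0, 0.0, 91.4]
wrist_force: [-0.8, -0.9, 0.2]
grip_width: 0.044
```

>>> {"api": "apply_moves", "payload": {"motion": [0.3,0,0,0,0,0.3,0,0,0,0,0.3,0,0,0,0,0.3,0,0,-1,0,0.3,0,0,-1,0,0.3,0,0,-1,0]}}

```text
time_s: 3.65
eef_pos: [0.4983, -0.2861, 0.1372]
tcp_rot: [180.0, -0.0, 91.4]
wrist_force: [0.1, -0.9, -4.8]
grip_width: 0.0416
```

```bash
python3 -c "
from h import *
print(get_obs()['wrist_force'])
to(.47,-.18,.136,91.4)"
```

```text
[ 0.12666415 -0.8675244  -4.80757633]
shift cm [10.67 -2.57  0.12] turn -0.0003
```

>>> {"api": "apply_moves", "payload": {"motion": [0.3,2.7,-0.6,0,0,0.3,5.5,-1.3,0,0,0.3,8.1,-2,0,0,0.3,10.7,-2.6,0,0,0.3,10.7,-2.6,0,0,0.3,10.7,-2.6,0.5,0,0.3,10.7,-2.6,1.1,0,0.3,10.7,-2.6,1.1,0]}}

```text
time_s: 4.32
eef_pos: [0.4703, -0.1805, 0.1255]
tcp_rot: [180.0, -0.0, 91.3]
wrist_force: [0.5, 0.9, -2.2]
grip_width: 0.0419
```

```bash
python3 -c "
from h import *
o=get_obs();print(o['wrist_force'],o['eef_pos'])
h=.146;r=.021
for f in range(0,91,10):
    a=np.radians(f);print(f,np.round([100*(-r*np.cos(a)+h*np.sin(a)+r),100*(h-(r*np.sin(a)+h*np.cos(a)))],2))
"
```

```text
[ 0.45582316  0.9365477  -2.15491098] [ 0.470285   -0.18053675  0.12548103]
0 [0. 0.]
10 [ 2.57 -0.14]
20 [5.12 0.16]
30 [7.58 0.91]
40 [9.88 2.07]
50 [11.93  3.61]
60 [13.69  5.48]
70 [15.1   7.63]
80 [16.11 10.  ]
90 [16.7 12.5]
```

>>> {"api": "apply_moves", "payload": {"motion": [0.3,0,1.3,0,0,0.3,0,2.6,0,0,0.3,0,3.8,0.1,0,0.3,0,5.1,0.3,0,0.3,0,6.4,0.6,0,0.3,0,7.6,1.0,0,0.3,0,8.8,1.5,0,0.3,0,9.9,2.1,0], "force": 8}}

```text
time_s: 4.98
eef_pos: [0.5703, -0.1786, 0.1047]
tcp_rot: [179.9, 0.0, 91.3]
wrist_force: [2.1, 0.5, 2.6]
grip_width: 0.0424
```

```bash
python3 -c "
from h import *
S=get_image('scene');crop(S,190,120,160,120,5,'a2.png')"
```

```text
(no output)
```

View pics/a2.png

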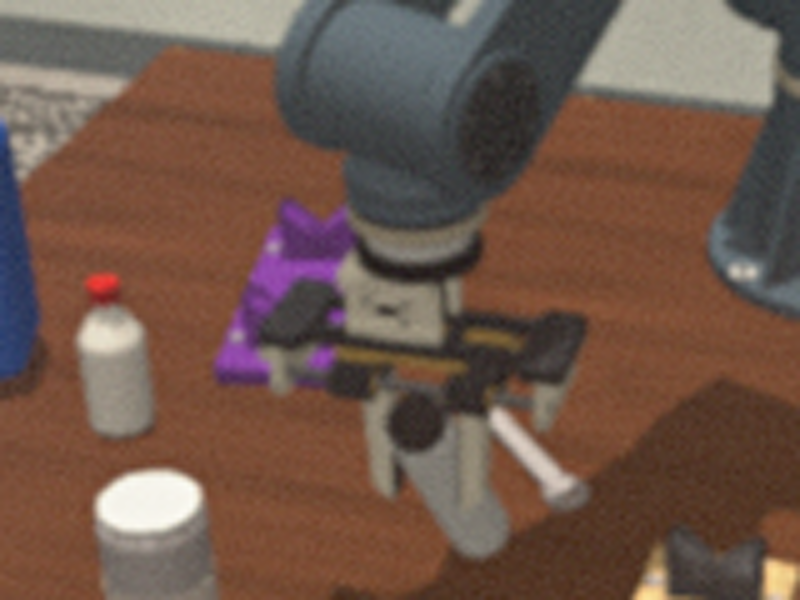

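The tube pivots between the fingers with its dark cap (415,415) leaning toward the camera (+x). I'll continue the arc.

>>> {"api": "apply_moves", "payload": {"motion": [0.3,0,1.0,0.7,0,0.3,0,2.0,1.5,0,0.3,0,3.0,2.4,0,0.3,0,3.8,3.4,0,0.3,0,4.5,4.4,0,0.3,0,5.2,5.5,0,0.3,0,5.8,6.7,0,0.3,0,6.2,7.9,0]}}

```text
time_s: 5.7
eef_pos: [0.6312, -0.1765, 0.0245]
tcp_rot: [-180.0, 0.0, 91.4]
wrist_force: [2.8, 0.2, -0.6]
grip_width: 0.0416
```

```bash
python3 -c "
from h import *
S=get_image('scene');crop(S,190,120,160,120,5,'a3.png');print(get_obs()['eef_pos'])"
```

```text
[ 0.63015899 -0.17598806  0.02196356]
```

View pics/a3.png

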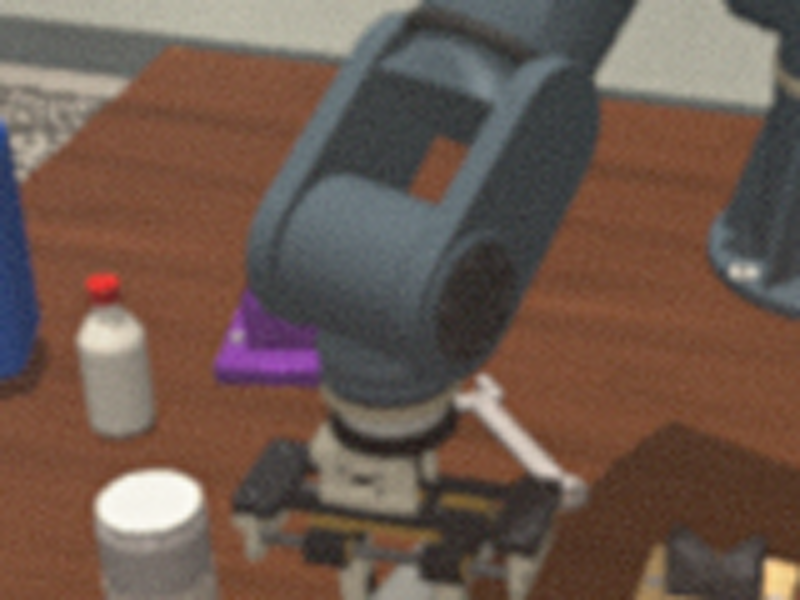

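>>> {"api": "apply_moves", "payload": {"motion": [0.3,0,0.3,0.8,0,0.3,0,0.5,1.6,0,0.3,0,0.5,1.6,0,0.3,0,0.5,1.6,0]}}

```text
time_s: 6.08
eef_pos: [0.6351, -0.1759, 0.0094]
tcp_rot: [-179.9, -0.0, 91.4]
wrist_force: [-0.7, -1.0, -3.8]
grip_width: 0.0417
```

```bash
python3 -c "
from h import *
S=get_image('scene');crop(S,230,160,120,120,5,'a4.png');print(get_obs()['eef_pos'])"
```

```text
[ 0.63527165 -0.17588315  0.00985727]
```

View pics/a4.png

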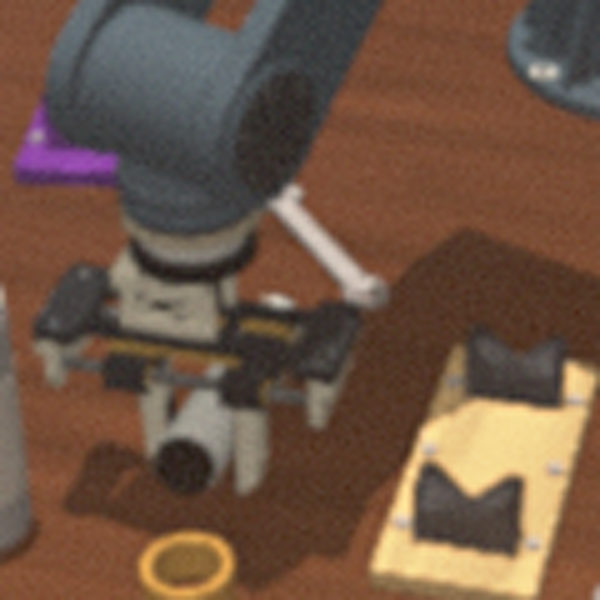

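The tube now lies nearly flat with its cap at (185,465), clear of the coupling. I'll release, shift to its middle and regrip.

>>> {"api": "apply_moves", "payload": {"motion": [0.8,0,0,0,0,0.8,0,0,0,0,0.8,0,0,0,0,0.8,0,0,0,0,0.8,0,0,0,0]}}

```text
time_s: 6.55
eef_pos: [0.6358, -0.176, 0.0103]
tcp_rot: [180.0, 0.0, 91.4]
wrist_force: [-0.1, -0.8, 0.1]
grip_width: 0.0703
```

>>> {"api": "apply_moves", "payload": {"motion": [0.8,0,-1.5,0,0,0.8,0,-3,0.2,0,0.8,0,-4.5,0.3,0,0.8,0,-4.5,0.3,0]}}

```text
time_s: 6.88
eef_pos: [0.5885, -0.1768, 0.0066]
tcp_rot: [-179.9, -0.0, 91.4]
wrist_force: [-0.4, -0.0, 0.5]
grip_width: 0.0747
```

```bash
python3 -c "
from h import *
S=get_image('scene');crop(S,230,160,120,120,5,'a5.png');T=get_image('top');crop(T,330,110,120,120,5,'a5t.png');o=get_obs();print(o['eef_pos'],o['grip_width'])"
```

```text
[ 0.59112583 -0.17715818  0.0073486 ] 0.0742256463600684
```

View pics/a5.png

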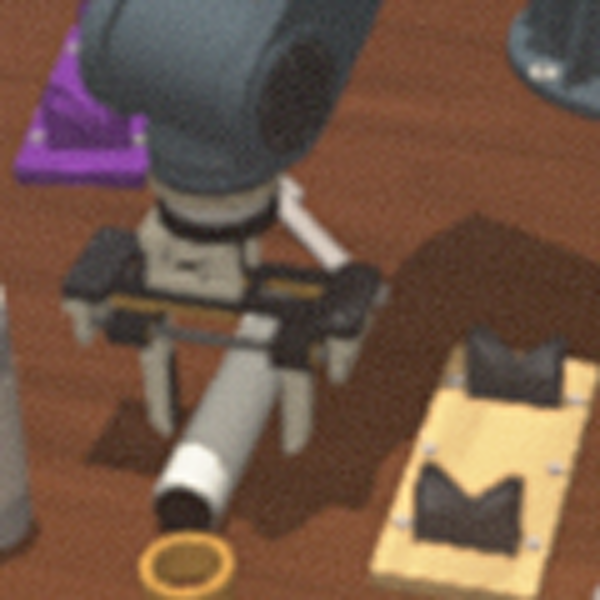

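View pics/a5t.png

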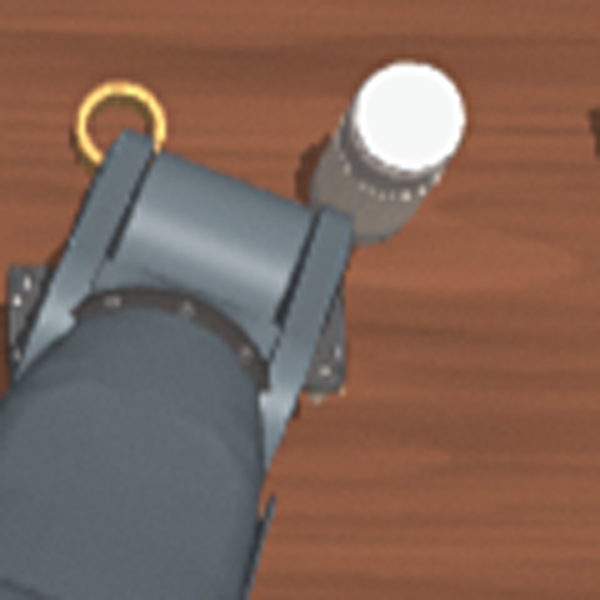

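```bash
python3 -c "
from h import *
S=pickle.load(open('scene0.pkl','rb'));print(onz(S,(230+185/5,160+505/5),.021))"
```

```text
[ 0.6752526  -0.17396158  0.021     ]
```

>>> {"api": "apply_moves", "payload": {"motion": [0.3,0,0,0,0,0.3,0,0,0,0,0.3,0,0,0,0,0.3,0,0,0,0,0.3,0,0,0,0,0.3,0,0,0,0,0.3,0,0,0,0], "force": 30}}

```text
time_s: 7.57
eef_pos: [0.5908, -0.177, 0.0069]
tcp_rot: [180.0, 0.0, 91.4]
wrist_force: [1.2, -0.3, 0.2]
grip_width: 0.0414
```

>>> {"api": "apply_moves", "payload": {"motion": [0.3,0,0,-2.5,0,0.3,0,0,-5,0,0.3,0,0,-7.5,0,0.3,0,0,-10,0,0.3,0,0,-10,0,0.3,0,0,-10,0]}}

```text
time_s: 8.07
eef_pos: [0.5908, -0.177, 0.1071]
tcp_rot: [179.9, 0.0, 91.4]
wrist_force: [-0.9, 0.4, -4.6]
grip_width: 0.0411
```

```bash
python3 -c "
from h import *
S=get_image('scene');crop(S,230,160,120,120,5,'a6.png');to(.588,-.0065,.107,91.5)"
```

```text
shift cm [17.02  0.21 -0.13] turn -0.0021
```

View pics/a6.png

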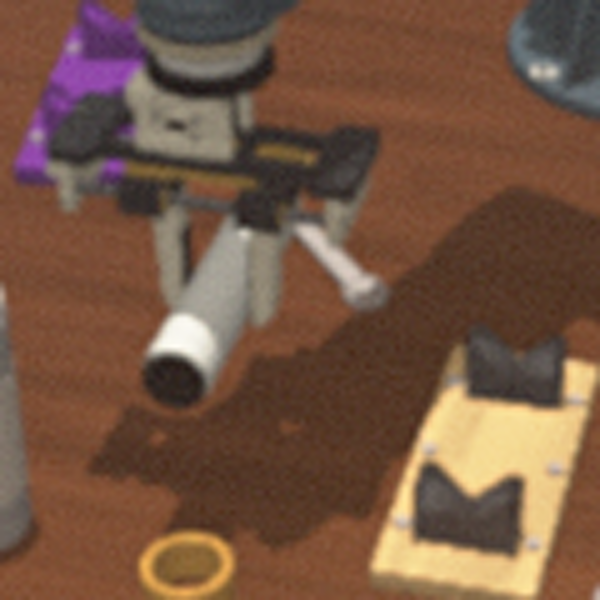

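```bash
python3 -c "
from h import *
S=pickle.load(open('scene0.pkl','rb'));print(onz(S,(230+177/5,160+378/5),.121),proj(S,(.675,-.175,.121)))"
```

```text
[ 0.67700132 -0.17252073  0.121     ] [264.83912111 235.0610908 ]
```

>>> {"api": "apply_moves", "payload": {"motion": [0.3,3,0,0,0,0.3,6,0.1,0,0,0.3,9,0.1,0,0,0.3,12,0.2,0,0,0.3,15,0.2,0,0,0.3,17,0.2,0,0,0.3,17,0.2,0,0,0.3,17,0.2,0,0]}}

```text
time_s: 8.78
eef_pos: [0.5876, -0.0061, 0.105]
tcp_rot: [-179.8, -0.0, 91.5]
wrist_force: [-0.0, -0.7, -4.7]
grip_width: 0.0415
```

```bash
python3 -c "
from h import *
S=get_image('scene');crop(S,270,170,120,120,5,'a7.png');to(.588,-.0065,.055,91.5)"
```

```text
shift cm [0.06 0.02 5.03] turn -0.0013
```

View pics/a7.png

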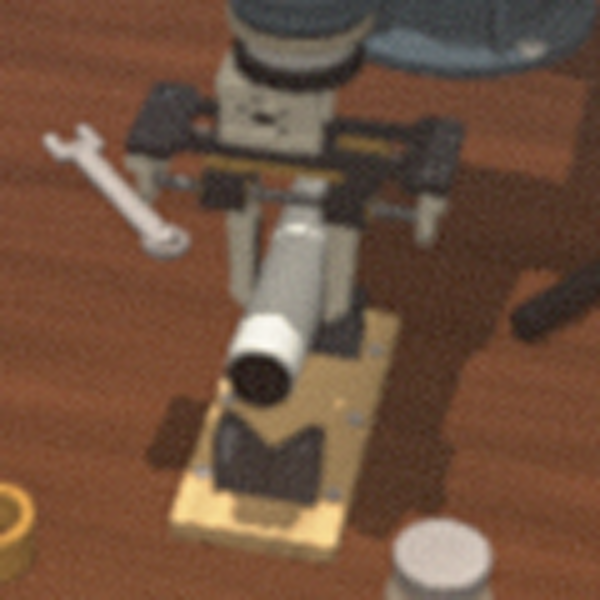

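The tube is level above the V-blocks, with its cap at crop (262,375) over the near block at (270,455). I'll lower it gently.

>>> {"api": "apply_moves", "payload": {"motion": [0.3,0,0,1.5,0,0.3,0,0,3,0,0.3,0,0,4.2,0,0.3,0,0,5,0,0.3,0,0,5.1,0,0.3,0,0,5.2,0,0.3,0,0,5.2,0], "force": 15}}

```text
time_s: 9.42
eef_pos: [0.5888, -0.0073, 0.0552]
tcp_rot: [180.0, 0.0, 91.4]
wrist_force: [0.1, 0.2, -4.7]
grip_width: 0.0415
```

```bash
python3 -c "
from h import *
S=get_image('scene');crop(S,270,170,120,120,5,'a8.png');o=get_obs();print(o['eef_pos'],o['wrist_force'])"
```

```text
[ 0.58897636 -0.007142    0.05551015] [ 0.5276397  -0.06570603 -3.74673528]
```

View pics/a8.png

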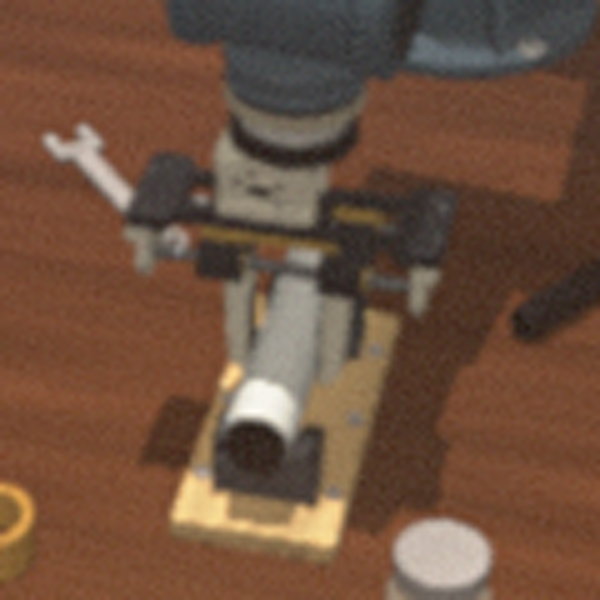

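```bash
python3 -c "
from h import *
S=pickle.load(open('scene0.pkl','rb'))
f=lambda X:(proj(S,X)-[270,170])*5
c=np.array([.576,-.0062,0]);u=np.array([np.cos(.026),np.sin(.026),0])
print(f(c+u*.1+[0,0,.065]),f(c+u*.1+[0,0,.069]),f(c+u*.0845+[0,0,.032]),[f(c+u*.0845+[0,s,.058]) for s in(-.032,.032)])"
```

```text
[255.16740214 448.75661584] [255.27513748 443.55866711] [259.85914747 473.93917524] [array([208.57884505, 431.79760835]), array([313.14164348, 450.17200619])]
```

>>> {"api": "apply_moves", "payload": {"motion": [0.3,0,0,0.2,0,0.3,0,0,0.4,0,0.3,0,0,0.5,0,0.3,0,0,0.5,0]}}

```text
time_s: 9.8
eef_pos: [0.5892, -0.0064, 0.0513]
tcp_rot: [179.9, -0.0, 91.4]
wrist_force: [-3.2, 4.1, 8.3]
grip_width: 0.0419
```

>>> {"api": "apply_moves", "payload": {"motion": [0.3,0,0,-0.1,0,0.9,0,0,-0.1,0,0.9,0,0,-0.1,0,0.9,0,0,-0.1,0,0.9,0,0,-0.1,0,0.9,0,0,-0.1,0,0.9,0,0,-0.1,0,0.9,0,0,-0.1,0]}}

```text
time_s: 10.47
eef_pos: [0.5886, -0.007, 0.0509]
tcp_rot: [-180.0, 0.0, 91.4]
wrist_force: [0.2, 0.6, -0.3]
grip_width: 0.0815
```

>>> {"api": "apply_moves", "payload": {"motion": [1,0,0,-3,0,1,0,0,-6,0,1,0,0,-10,0,1,0,0,-14,0,1,0,0,-18,0,1,0,0,-22,0,1,0,0,-22,0]}}

```text
time_s: 11.05
eef_pos: [0.5911, -0.0072, 0.2792]
tcp_rot: [179.3, 0.1, 91.4]
wrist_force: [1.3, 0.4, -0.0]
grip_width: 0.0928
```

```bash
python3 -c "
from h import *
S=get_image('scene');crop(S,270,170,120,120,5,'a9.png');print(get_obs()['eef_pos'])"
```

```text
[ 0.59008679 -0.00708957  0.27514503]
```

View pics/a9.png

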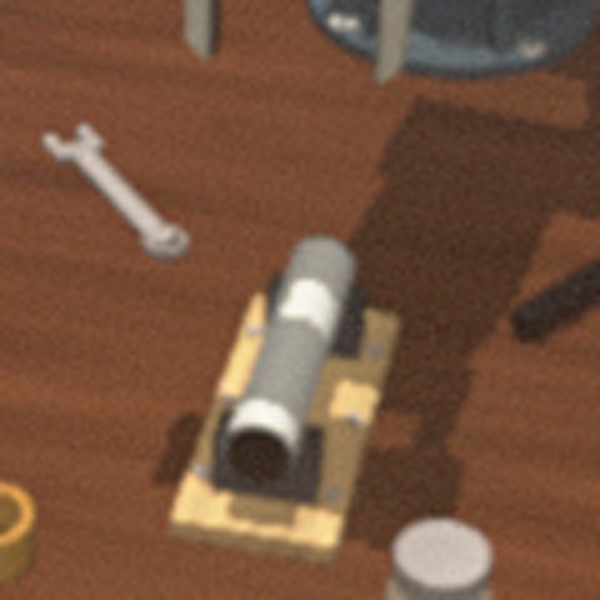

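Tube cap is at crop (258,453), within about 3 mm of the predicted centred position, and it rests in both blocks. Next, refine the head's pose.

```bash
python3 - <<'E'
from h import *
T=pickle.load(open("top0.pkl","rb"));S=pickle.load(open("scene0.pkl","rb"))
yaw=np.radians(5.35);o=np.array([.5485,.326,0])
Rz=np.array([[np.cos(yaw),-np.sin(yaw),0],[np.sin(yaw),np.cos(yaw),0],[0,0,1]])
pts=[(-4,0,188),(-14,13,174),(-14,-13,174),(6,13,174),(6,-13,174),(-18,42,0),(-18,-42,0),(18,42,0),(18,-42,0)]
for im,n,(x0,y0),s in((T,"ht2.png",(160,165),12),(S,"hs2.png",(405,210),9)):
    w,h=(60,45) if s==12 else (60,65)
    c=cv2.resize(im["color"][y0:y0+h,x0:x0+w,::-1],None,fx=s,fy=s,interpolation=cv2.INTER_CUBIC)
    for p in pts:
        q=(proj(im,o+Rz@np.array(p)/1000)+.5-[x0,y0])*s;cv2.circle(c,tuple(int(v) for v in q),4,(0,0,255) if p[2] else (255,0,0),-1)
    cv2.imwrite("pics/"+n,c)
to(*(o+Rz@[-.004,0,0])[:2],.26,5.35)
E
```

```text
shift cm [33.37 -3.75  1.51] turn 1.5017
```

View pics/ht2.png

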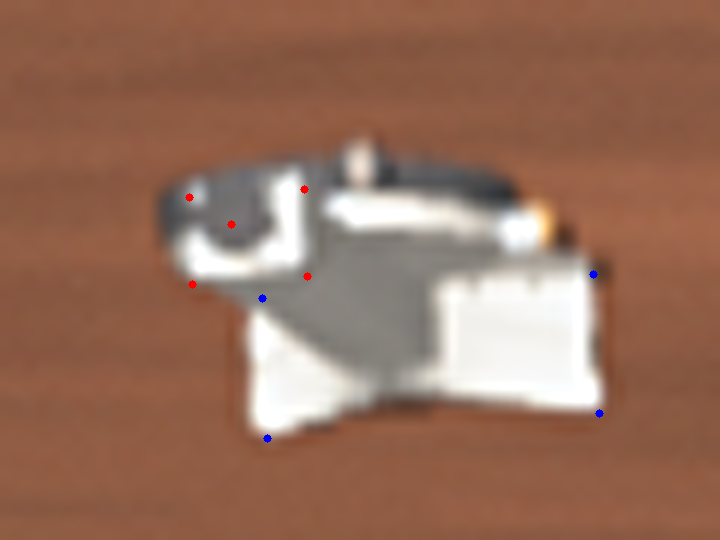

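View pics/hs2.png

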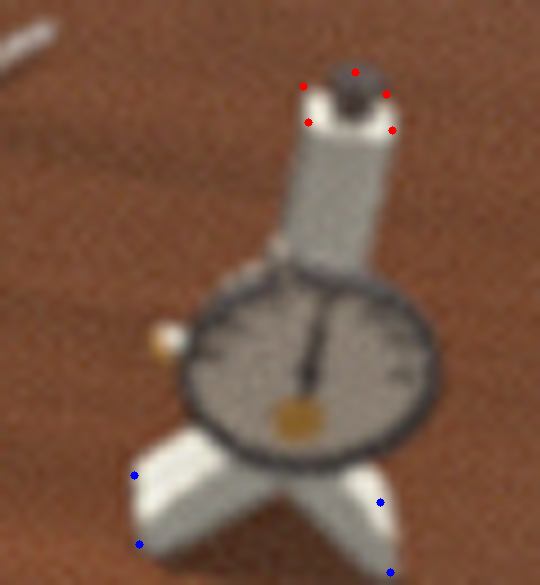

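The projected model points land on the knob, stem top and feet in both views (e.g. knob at (232,224) in the top crop), so the head is at (0.5485, 0.326) with yaw 5.35°. Moving above the head.

>>> {"api": "apply_moves", "payload": {"motion": [1,4,-0.5,0.2,0.12,1,8,-1,0.4,0.24,1,12,-1.5,0.6,0.36,1,16,-2,0.8,0.48,1,20,-2.5,1.0,0.6,1,24,-3,1.2,0.72,1,28,-3.4,1.4,0.84,1,32,-3.7,1.5,0.96]}}

```text
time_s: 11.77
eef_pos: [0.5436, 0.3054, 0.2545]
tcp_rot: [-180.0, 0.1, 37.1]
wrist_force: [-0.2, 0.2, -0.9]
grip_width: 0.0928
```

```bash
python3 -c "
from h import *
to(.5445,.3256,.26,5.35)"
```

```text
shift cm [ 1.29 -1.55 -0.55] turn 0.5548
```

>>> {"api": "apply_moves", "payload": {"motion": [1,0.6,-0.8,-0.3,0.12,1,1.3,-1.5,-0.5,0.24,1,1.3,-1.5,-0.5,0.36,1,1.3,-1.5,-0.5,0.48,1,1.3,-1.5,-0.5,0.555,1,1.3,-1.5,-0.5,0.555,1,1.3,-1.5,-0.5,0.555]}}

```text
time_s: 12.35
eef_pos: [0.5456, 0.3235, 0.26]
tcp_rot: [180.0, 0.1, 5.8]
wrist_force: [0.8, -0.4, 0.0]
grip_width: 0.0933
```

```bash
python3 -c "
from h import *
to(.5445,.3256,.142,5.35);S=get_image('scene');crop(S,380,130,120,150,4,'b1.png')"
```

```text
shift cm [-0.09 -0.22 11.8 ] turn 0.0083
```

View pics/b1.png

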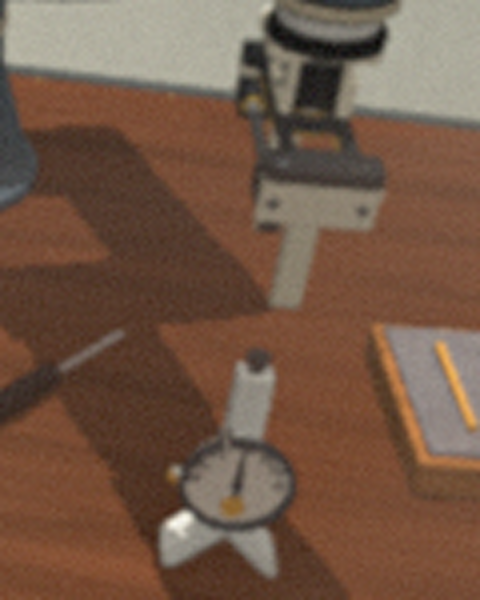

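>>> {"api": "apply_moves", "payload": {"motion": [1,-0.1,-0.2,4,0,1,-0.1,-0.2,8,0,1,-0.1,-0.2,10.5,0,1,-0.1,-0.2,11.8,0,1,-0.1,-0.2,11.8,0,0.1,-0.1,-0.2,11.8,0,0.1,-0.1,-0.2,11.8,0,0.1,-0.1,-0.2,11.8,0], "force": 15}}

```text
time_s: 13.07
eef_pos: [0.5456, 0.326, 0.1452]
tcp_rot: [-179.9, -0.2, 5.7]
wrist_force: [-0.0, -0.7, 0.1]
grip_width: 0.0775
```

>>> {"api": "apply_moves", "payload": {"motion": [0.1,0,0,0,0,0.1,0,0,0,0,0.1,0,0,0,0,0.1,0,0,0,0,0.1,0,0,0,0,0.1,0,0,0,0,0.1,0,0,0,0,0.1,0,0,0,0]}}

```text
time_s: 13.73
eef_pos: [0.5448, 0.3256, 0.1432]
tcp_rot: [-180.0, -0.0, 5.7]
wrist_force: [0.8, 0.4, 0.1]
grip_width: 0.0242
```

```bash
python3 -c "
from h import *
o=get_obs();print(o['eef_pos'],o['wrist_force'],o['grip_width'])
S=get_image('scene');crop(S,400,170,80,110,5,'b2.png')"
```

```text
[0.54483143 0.32560164 0.14323261] [0.82932305 0.4377947  0.06960405] 0.024223000877166775
```

View pics/b2.png

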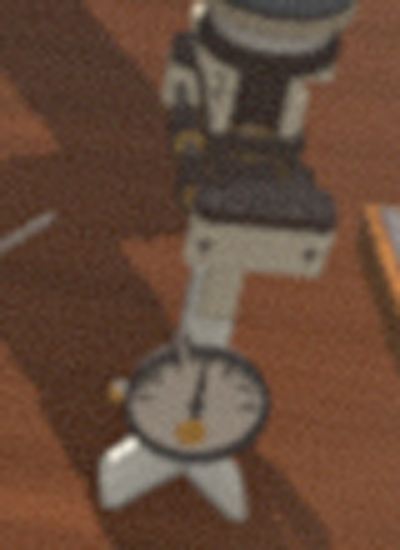

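The fingers straddle the stem (crop (215,300)), just above the dial. I'll finish closing, then lift.

>>> {"api": "apply_moves", "payload": {"motion": [0.1,0,0,0,0,0.1,0,0,0,0,0.1,0,0,0,0,0.1,0,0,-1,0,0.1,0,0,-2,0,0.1,0,0,-2,0,0.1,0,0,-2,0], "force": 20}}

```text
time_s: 14.37
eef_pos: [0.545, 0.3257, 0.164]
tcp_rot: [-180.0, -0.1, 5.7]
wrist_force: [0.1, 0.3, -4.4]
grip_width: 0.02
```

```bash
python3 -c "
from h import *
o=get_obs();print(o['eef_pos'],o['wrist_force'],o['grip_width'])
to(.5722,-.0055,.263,1.45)"
```

```text
[0.54498711 0.32568242 0.16400105] [ 0.14381722  0.26645519 -4.35466293] 0.019976545848814746
shift cm [-0.57 33.23 -9.9 ] turn 0.0737
```

>>> {"api": "apply_moves", "payload": {"motion": [0.1,0,0,-2.5,0,0.1,0,0,-5,0,0.1,0,1,-7.5,0,0.1,0,3,-9.9,0,0.1,-0.1,5.5,-9.9,0.01,0.1,-0.2,8.5,-9.9,0.03,0.1,-0.3,11.5,-9.9,0.05,0.1,-0.3,14.5,-9.9,0.074]}}

```text
time_s: 15.03
eef_pos: [0.5556, 0.1797, 0.2619]
tcp_rot: [180.0, 0.0, 1.4]
wrist_force: [-0.5, -0.6, -4.1]
grip_width: 0.0201
```

```bash
python3 -c "
from h import *
to(.5722,-.0055,.263,1.45)"
```

```text
shift cm [ 1.21 18.55 -0.11] turn -0.0007
```

>>> {"api": "apply_moves", "payload": {"motion": [0.1,0.2,3,-0.1,0,0.1,0.4,6,-0.1,0,0.1,0.6,9,-0.1,0,0.1,0.8,12,-0.1,0,0.1,1,15,-0.1,0,0.1,1.2,17.5,-0.1,0,0.1,1.2,18.5,-0.1,0,0.1,1.2,18.5,-0.1,0]}}

```text
time_s: 15.7
eef_pos: [0.5726, -0.0056, 0.2628]
tcp_rot: [180.0, 0.0, 1.3]
wrist_force: [0.3, 0.7, -4.8]
grip_width: 0.02
```

>>> {"api": "apply_moves", "payload": {"motion": [0.1,0,0,0,0,0.1,0,0,0,0,0.1,0,0,0,0]}}

```text
time_s: 15.95
eef_pos: [0.5726, -0.0025, 0.2631]
tcp_rot: [-180.0, 0.0, 1.5]
wrist_force: [-0.0, -0.3, -4.0]
grip_width: 0.0202
```

```bash
python3 -c "
from h import *
to(.5722,-.0055,.213,1.45)
S=get_image('scene');T=get_image('top');pickle.dump(S,open('s3.pkl','wb'));crop(S,270,140,120,150,4,'c1.png');crop(T,250,100,120,150,4,'c1t.png')"
```

```text
shift cm [-0.05  0.3   5.01] turn 0.001
```

View pics/c1.png

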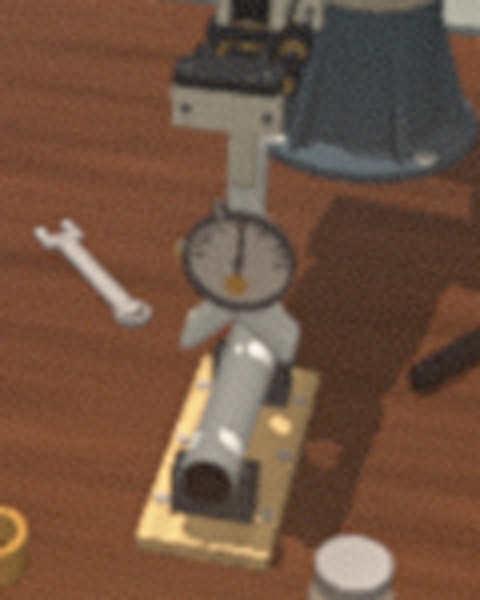

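View pics/c1t.png

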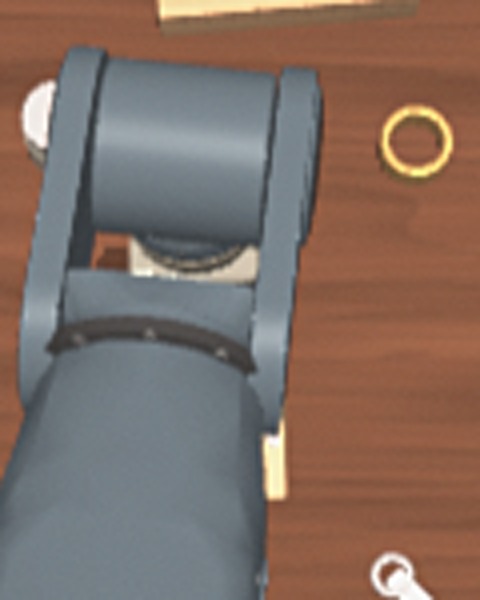

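```bash
python3 - <<'E'
from h import *
S=pickle.load(open('s3.pkl','rb'))
o=np.array([.5766,-.0025,.120]);yaw=np.radians(1.4)
c=cv2.resize(S["color"][140:290,270:390,::-1],None,fx=5,fy=5,interpolation=cv2.INTER_CUBIC)
for p in [(18,42,0),(18,-42,0),(18,34,0),(18,-34,0),(18,0,34),(23,0,84),(23,0,126),(23,42,84),(23,-42,84)]:
    X=o+np.array([[np.cos(yaw),-np.sin(yaw),0],[np.sin(yaw),np.cos(yaw),0],[0,0,1]])@(np.array(p)/1000)
    q=(proj(S,X)+.5-[270,140])*5;cv2.circle(c,tuple(int(v) for v in q),3,(0,0,255),-1)
cv2.imwrite("pics/c2.png",c[150:600])
E
```

```text
(no output)
```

View pics/c2.png

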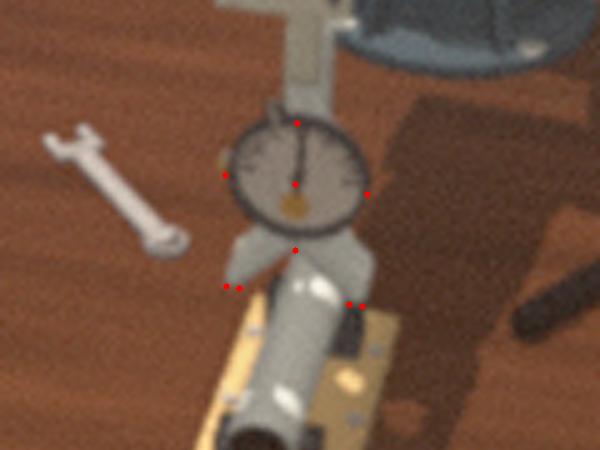

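The head hangs upright with its dial centre at crop (300,178), directly above the tube and its feet on either side. I'll lower it.

>>> {"api": "apply_moves", "payload": {"motion": [0.1,0,0.1,1,0,0.1,0,0.2,2,0,0.1,0,0.2,3,0,0.1,0,0.2,4,0,0.1,0,0.2,5,0,0.1,0,0.2,5.4,0,0.1,0,0.2,5.4,0]}}

```text
time_s: 16.63
eef_pos: [0.5722, -0.0056, 0.2077]
tcp_rot: [-180.0, 0.1, 1.4]
wrist_force: [0.1, 0.1, -4.0]
grip_width: 0.0199
```

>>> {"api": "apply_moves", "payload": {"motion": [0.1,0,0,0.2,0,0.1,0,0,0.4,0,0.1,0,0,0.5,0,0.1,0,0,0.5,0]}}

```text
time_s: 16.97
eef_pos: [0.5731, -0.0054, 0.2047]
tcp_rot: [-180.0, -0.1, 1.4]
wrist_force: [-0.0, 1.3, -0.7]
grip_width: 0.0199
```

```bash
python3 -c "
from h import *
o=get_obs();print(o['eef_pos'],o['wrist_force'])"
```

```text
[ 0.57307864 -0.00544297  0.20468839] [-0.04764563  1.29649449 -0.66614977]
```

>>> {"api": "apply_moves", "payload": {"motion": [0.1,0,0,0.1,0,0.1,0,0,0.2,0,0.1,0,0,0.2,0,0.1,0,0,0.2,0]}}

```text
time_s: 17.3
eef_pos: [0.5734, -0.0056, 0.2038]
tcp_rot: [180.0, -0.1, 1.4]
wrist_force: [-1.9, 0.5, 9.8]
grip_width: 0.02
```

```bash
python3 -c "
from h import *
o=get_obs();print(o['eef_pos'],o['wrist_force'])
S=get_image('scene');pickle.dump(S,open('s4.pkl','wb'));crop(S,280,150,80,120,5,'d1.png')"
```

```text
[ 0.57341458 -0.00562078  0.20383809] [-1.91604762  0.45494842  9.78616645]
```

View pics/d1.png

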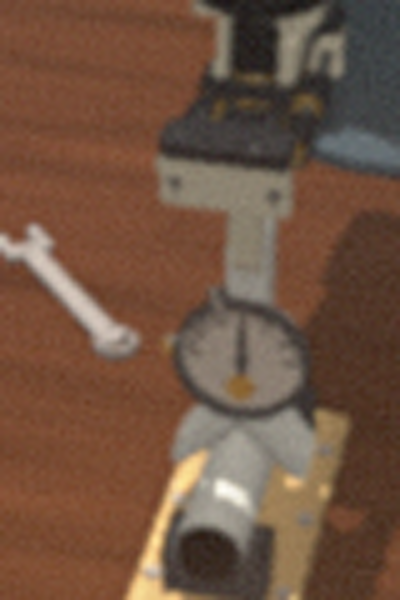

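The head is seated: force about 10 N and height 0.2038, where 0.2037 was predicted. The pointer is upright. Now I'll rock it toward +y along the arc.

>>> {"api": "apply_moves", "payload": {"motion": [0.1,0,-0.63,0,0,0.1,0,-1.26,0.05,0,0.1,0,-1.89,0.11,0,0.1,0,-2.51,0.2,0,0.1,0,-3.13,0.31,0,0.1,0,-3.75,0.45,0,0.1,0,-4.36,0.61,0,0.1,0,-4.66,0.7,0], "force": 15}}

```text
time_s: 18.02
eef_pos: [0.5722, 0.0415, 0.1957]
tcp_rot: [180.0, -0.1, 1.5]
wrist_force: [0.1, -0.9, 4.7]
grip_width: 0.0202
```

>>> {"api": "apply_moves", "payload": {"motion": [0.1,0,0,0,0,0.1,0,0,0,0,0.1,0,0,0,0,0.1,0,0,0,0,0.1,0,0,0,0,0.1,0,0,0,0,0.1,0,0,0,0,0.1,0,0,0,0]}}

```text
time_s: 18.68
eef_pos: [0.5722, 0.0414, 0.1957]
tcp_rot: [-180.0, -0.1, 1.4]
wrist_force: [1.0, 2.8, 5.1]
grip_width: 0.0201
```

>>> {"api": "apply_moves", "payload": {"motion": [0.1,0,0,0,0,0.1,0,0,0,0,0.1,0,0,0,0,0.1,0,0,0,0,0.1,0,0,0,0,0.1,0,0,0,0,0.1,0,0,0,0,0.1,0,0,0,0]}}

```text
time_s: 19.35
eef_pos: [0.5722, 0.0414, 0.1957]
tcp_rot: [-180.0, -0.1, 1.4]
wrist_force: [0.1, 2.8, 5.5]
grip_width: 0.0201
```

```bash
python3 -c "
from h import *
o=get_obs();print(o['eef_pos'],o['wrist_force'],o['grip_width'])
S=get_image('scene');pickle.dump(S,open('s5.pkl','wb'));crop(S,290,160,80,110,5,'e1.png');crop(S,305,190,50,50,12,'e2.png')"
```

```text
[0.57217024 0.04143358 0.19572465] [0.07963378 2.79580658 5.54308554] 0.02010562752952857
```

View pics/e1.png

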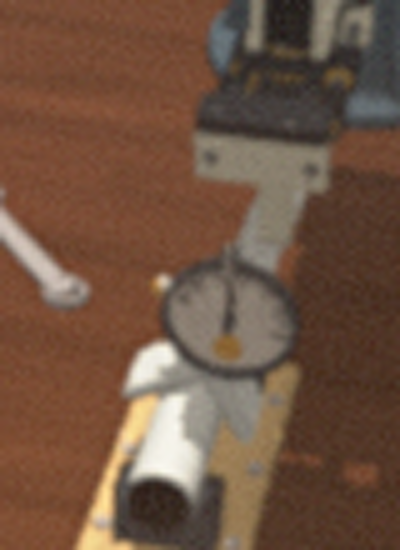

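View pics/e2.png

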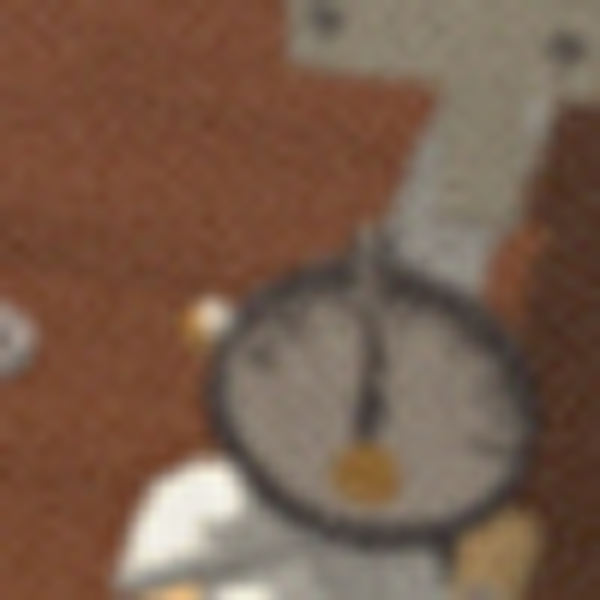

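```bash
cat > m.py <<'E'
from h import *
def ana(S,name,markpx,ty=-.0056):
    p=get_obs()['eef_pos']; t=np.arcsin((p[1]-ty)/.1577)
    zz=.065+.0797*np.cos(t);xx=p[0]+.004+.021
    # plane x=xx (yaw 1.4deg)
    n=np.array([np.cos(.0245),np.sin(.0245),0]);C=np.array([xx,ty+.0797*np.sin(t)+.0005,zz])
    def onp(px):
        c,d=ray(S,px);return c+d*((C-c)@n)/(d@n)
    for q in markpx:
        X=onp(q)-C;print("px",q,"up",X[2]*1000,"left(-y)",-X[1]*1000,"ang",np.arctan2(-X[1],X[2]))
    c0,r0=305,190
    im=cv2.resize(S["color"][r0:r0+50,c0:c0+50,::-1],None,fx=12,fy=12,interpolation=cv2.INTER_CUBIC)
    for X in (C,C+[0,0,.036],C+[0,0,.050],C+[0,.042,0],C-[0,.042,0],C-[0,0,.042]):
        q=(proj(S,X)-[c0,r0]+.5)*12;cv2.circle(im,tuple(int(v) for v in q),3,(0,0,255),-1)
    cv2.imwrite("pics/"+name,im);print("tilt",t)
E
python3 - <<'E'
from m import *
S=pickle.load(open('s5.pkl','rb'))
g=cv2.cvtColor(S["color"],cv2.COLOR_RGB2GRAY)
print(g[206:232,328:345])
ana(S,"f1.png",[(335.1,210.5),(335.1,212)])
E
```

```text
[[ 86  88  82  88  90  90  87  86  88  96 121 130 140 132 132 130 125]
 [ 85  88  83  89  88  85  82  85  87 104 122 137 133 127 123 121 122]
 [ 86  84  83  84  86  86  87  99  96 113 126 135 136 126 124 120 117]
 [ 84  90  86  85  89  83  86 107  93 105 119 135 137 135 135 131 130]
 [ 90  86  87  89  86  84  80 101  91  90 124 137 141 132 130 136 136]
 [ 85  83  87  86  84  76  83  92  83  89 107 126 127 137 138 137 138]
 [ 77  69  73  73  67  66  80  96  78  74  83  96 113 132 141 139 138]
 [ 69  64  69  69  69  67  79  95  84  68  62  68  80  97 110 126 128]
 [ 67  71  82  84  87  86  98 100  87  72  67  67  63  70  77  91 103]
 [ 81  92  92 109 108  99  97  96  96  87  94  79  78  73  61  70  74]
 [ 85  90 103 122 121 117 104  90  95 106 100 103 104  93  81  68  69]
 [102  96 109 118 126 120 119  92  92 112 111 119 120 113  98  80  68]
 [113 111 115 124 132 132 123  92  86 115 121 127 129 122 109  92  77]
 [119 127 123 125 128 133 122  93  77 111 123 129 130 127 111 109  97]
 [119 128 128 123 130 127 122  89  78 107 126 130 126 128 122 118 115]
 [123 130 133 125 126 131 121  86  
[... 249 characters left out ...]
 [127 126 127 129 128 127  95  68  90 115 127 130 130 128 124 125 124]
 [128 128 132 123 129 124 100  83 102 126 126 127 128 128 126 121 110]
 [128 123 127 130 125 120 106  98 107 120 125 129 128 127 124 122 110]
 [129 131 129 131 118 110 105 108 106 113 123 127 129 129 130 130 125]
 [116 125 131 125 119 106 101 101 104 109 119 124 131 129 128 129 124]
 [ 95 117 126 126 123 110 111 106 104 104 117 130 128 128 131 127 125]
 [ 70  88 107 119 123 119 111 109 108 112 124 131 127 129 123 125 111]]
px (335.1, 210.5) up 50.6428975612202 left(-y) 1.7100559255858219 ang 0.033754119791460466
px (335.1, 212) up 45.37282367870166 left(-y) 1.527162176456657 ang 0.03364537963713406
tilt 0.3027005382406685
```

View pics/f1.png

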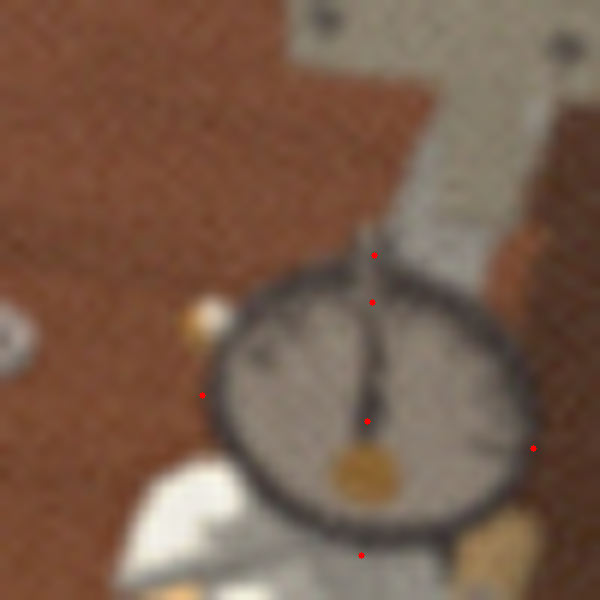

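The mark (white line at about x=335.05, rows 208–213) sits about 0.75 px left of the pointer's extrapolated tip (335.8, 214.5). That is roughly 2.3 mm, or 0.065 rad, short. I'll tilt about 0.06 more.

>>> {"api": "apply_moves", "payload": {"motion": [0.1,0,-0.3,0.1,0,0.1,0,-0.6,0.2,0,0.1,0,-0.9,0.31,0,0.1,0,-0.9,0.31,0,0.1,0,-0.9,0.31,0,0.1,0,-0.9,0.31,0,0.1,0,-0.9,0.31,0,0.1,0,-0.9,0.31,0]}}

```text
time_s: 20.07
eef_pos: [0.5719, 0.0502, 0.1925]
tcp_rot: [-180.0, -0.1, 1.4]
wrist_force: [1.6, 2.2, 6.0]
grip_width: 0.02
```

>>> {"api": "apply_moves", "payload": {"motion": [0.1,0,0,0,0,0.1,0,0,0,0,0.1,0,0,0,0,0.1,0,0,0,0,0.1,0,0,0,0,0.1,0,0,0,0,0.1,0,0,0,0,0.1,0,0,0,0]}}

```text
time_s: 20.73
eef_pos: [0.5719, 0.0501, 0.1925]
tcp_rot: [-180.0, -0.1, 1.4]
wrist_force: [0.9, 1.8, 5.1]
grip_width: 0.02
```

>>> {"api": "apply_moves", "payload": {"motion": [0.1,0,0,0,0,0.1,0,0,0,0,0.1,0,0,0,0,0.1,0,0,0,0,0.1,0,0,0,0,0.1,0,0,0,0,0.1,0,0,0,0,0.1,0,0,0,0]}}

```text
time_s: 21.4
eef_pos: [0.5719, 0.0502, 0.1925]
tcp_rot: [-180.0, -0.1, 1.4]
wrist_force: [0.9, 2.8, 4.8]
grip_width: 0.02
```

```bash
python3 - <<'E'
from m import *
L=[get_image('scene') for _ in range(6)]
S=dict(L[0]);S["color"]=np.mean([l["color"].astype(float) for l in L],0).round().astype(np.uint8)
pickle.dump(S,open('s6.pkl','wb'))
o=get_obs();print(o['eef_pos'],o['wrist_force'],o['grip_width'])
g=cv2.cvtColor(S["color"],cv2.COLOR_RGB2GRAY)
print(g[205:230,328:346])
ana(S,"g1.png",[])
crop(S,290,160,80,110,5,'g2.png')
E
```

```text
[0.57185556 0.050141   0.1925257 ] [1.18830084 2.72803717 5.96447336] 0.02020401729603623
[[ 86  87  87  86  86  87  86  86  86  86  85  84  92 113 130 135 131 127]
 [ 87  87  87  86  88  86  86  86  87  89  87  88 101 124 137 135 131 126]
 [ 89  86  87  86  88  87  86  85  86  85  86  93 115 130 137 134 130 128]
 [ 87  88  89  86  87  89  87  85  86  86  86 102 122 136 137 133 127 124]
 [ 86  87  87  89  86  86  84  86  84  90  96 105 126 135 136 135 130 121]
 [ 85  85  86  86  87  89  90  85  85  96  97  98 121 134 137 134 132 131]
 [ 85  84  86  86  91  97  97  85  82  98  87  87 117 133 136 138 135 136]
 [ 86  90  83  82  83  86  78  73  76  98  90  80 107 121 129 135 136 139]
 [ 90 100  88  75  69  68  68  62  76 105  92  71  80  91 103 119 131 139]
 [ 81  86  76  68  67  72  71  67  85 111  94  71  65  66  73  86 106 125]
 [ 75  74  71  82  83  90  95  88  99 107  99  88  78  67  62  66  75  96]
 [ 81  96  94  92  98 113 118 105  99  95 105 104  93  86  76  70  67  70]
 [ 97 110 109 100 110 123 128 119 103  89 106 118 108 107 104  93  79  65]
 [ 98 114 121 116 119 125 128 128 1
[... 190 characters left out ...]
 [121 119 123 127 126 128 129 124  99  76 106 128 129 128 125 122 114 114]
 [126 126 128 127 125 127 127 124  94  75 104 126 128 126 128 126 125 118]
 [126 128 126 127 126 127 126 116  86  65  98 120 126 128 127 126 124 117]
 [128 127 128 125 127 127 126 112  78  67  95 118 126 126 126 126 125 115]
 [128 128 127 127 127 129 126 111  80  68 101 121 130 127 126 126 126 122]
 [131 128 128 125 128 127 128 117  87  78 110 127 128 128 128 127 126 121]
 [128 130 128 129 127 127 125 118  94  90 114 126 128 127 128 126 121 109]
 [117 126 130 127 127 127 119 112 100 100 111 121 127 128 129 128 122 108]
 [103 121 129 128 128 124 112 105 104 104 107 114 124 127 128 131 129 122]]
tilt 0.36126972359907455
```

View pics/g1.png

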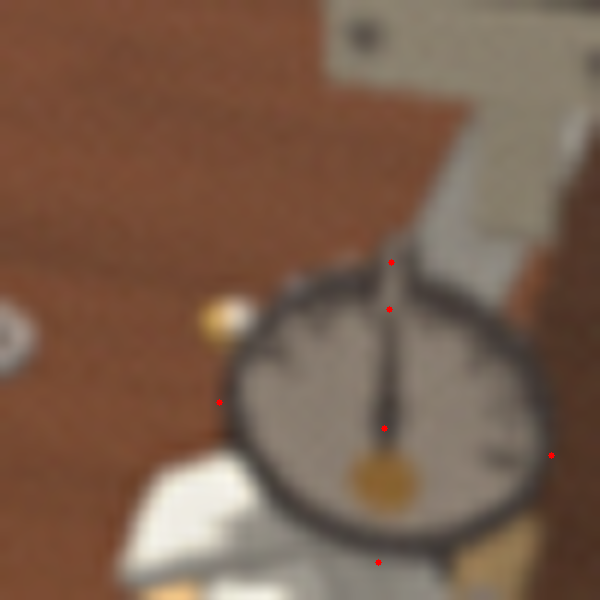

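View pics/g2.png

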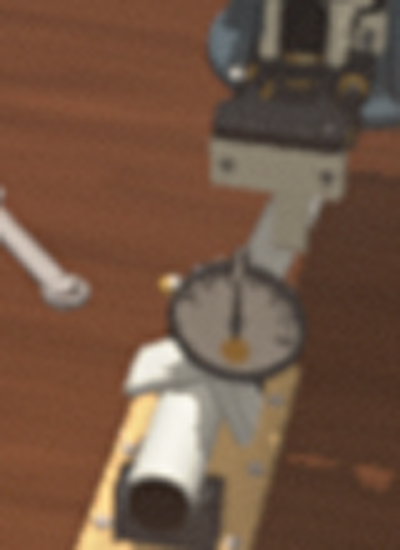

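Averaged picture: the pointer's centre line is at column 337.0 (rows 218–221), extrapolating to about 337.1 at its tip. The mark is at 337.1–337.2 (rows 213–215), so they agree within about 0.1–0.2 px (roughly 0.5 mm). The tube's cap is unmoved at (321.6,260). The press on the tube is about 10 N, steady, and directed between the two flanks. Handing in.

```bash
python3 - <<'E'
from rig import job_done
print(job_done())
E
```

```text
the job is handed in; nothing more can be done
None
```

I laid the tube in the two V-blocks and set the centring head astride it. I then rocked the head to about 0.36 rad and handed the job in while holding it there, at about 22 s of the 72 s allowed. The rig gives no verdict.

**Tube:** I tipped it on the bench between loosely gripping fingers, regripped it near its middle, lowered it into the blocks and let go. The camera put it within about 3 mm of centred. After the head was rocked, its visible end had not moved.

**Head:**
- **Seating:** it settled at the height worked out for both flanks bearing on the tube. It presses on the tube with about 10 N, its own weight included, in a direction that lies between the two flanks. I did not measure the flanks separately.
- **Pointer:** after 1.3 s at rest, the pointer and the mark agreed to about 0.5 mm in the averaged picture, against the 2.5 mm allowed.

**Disagreements:**
- **Mark angle:** my early two-view estimate was about 0.30–0.32 rad. After the first rock to 0.30 rad the close-up showed the mark still about 2.3 mm off, so I tilted about 0.06 rad further.
- **Dial position:** the dial showed about 1 px (2–3 mm) away from where my geometry put it. I therefore compared the pointer with the mark directly in the picture.

I did not touch the other things on the bench, but I did not re-measure where they stand at the end.

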